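Prop the drinks chest open and fill its row

ROBOT

A 7-joint arm with a two-finger parallel gripper is mounted at the origin on the work surface. World frame = base frame: x ahead of the robot, y to its left, z up, the work surface at z = 0. Lengths are in mm, angles in rad, forces in N, time in s.
With the tool pointing down it reaches from about 425 to 800 mm from the base axis. Payload 8.3 kg.
Tool frame: the origin (TCP) lies at the very end of the fingers, on their centre line; the grasp point (between the pads) lies 19 mm behind it; z points along the fingers, y is the line along which they close (so a half turn about z gives the same grasp; the last joint's range is limited). The gripper opens to 85 mm and grips with 20 to 120 N. Pads are 22 mm wide; open, the fingers measure 114 mm over their backs; the gripper's body (76 mm by 85 mm) begins 54 mm behind the grasp point. The pads swing forward as they close: fully open they stand 13 mm farther back than shut.
Start: joints at [-1.347, 0.383, 0.016, 1.37, -0.006, 1.388, -0.046], TCP at [176.748, 599.467, 191.779] pointing down, gripper open.
Joint ranges: [-2.95, 2.95], [-0.25, 2.06], [-1.52, 1.56], [0.18, 2.33], [-1.44, 4.58], [0.02, 2.06], [-3.01, 3.01]. Speed limits (rad/s): [2.39, 2.39, 3.01, 3.01, 3.14, 3.14, 3.14].

INTERFACE

Orientations are given as a unit quaternion [x, y, z, w].
In Python, from rig import bot, viewer gives the robot as it stands.
- The arm moves only by the shell command python3 -m jog 'ROWS' [FORCE]. ROWS is JSON, a list that holds one entry, the list of rows, each a list of 7 numbers: the shift along the world's x, y, z in mm, then the turn, a rotation vector about the world's x, y, z in rad, then the gripper command: -1 is fully open, 1 is shut, values between are in proportion. A call has 1 to 5 rows; each row shifts and turns the commanded pose from where the row before left it; what a row does not reach is not made up. A row lasts 1/8 s, in which the tool goes at most 62.5 mm and 10.7 degrees, less where a joint would pass 70% of its speed; a pose out of reach is approached as far as the arm can. A call with a gripper value outside its range is refused whole. The fingers move at their own pace and stop on an object; FORCE is the grip in N (left out, the last holds). Time passes only in rows, so rows that do not move let the fingers close. It gives the time, the measured TCP pose, the force, the opening and the grip force at its end, in the units of the state.
- bot.observe(): the state, without advancing time (a new reading comes with each control period).
- viewer.snapshot(name): name is "side" or "top" or "wrist"; returns a dict with "img" (384x512x3 uint8, red, green, blue), "range_z" (384x512 float32, mm along the optical axis (not along the pixel's ray), 0 where there is no reading), "fx", "fy", "cx", "cy" (pixels), "k1" (the pictures are not rectified: a ray, as slopes to the right and down, at radius r is drawn at 1 + k1 r^2 times it, then the intrinsics apply), "T" (4x4, takes a point from camera to world coordinates). Camera axes: x right, y down, z forward; pixel columns grow to the right and rows downward; lengths in mm; the calibration is good to about 2 mm. A picture is of the moment at which its call begins.
- bot.sign_off(): hands the job in; it is judged then, once.
The state is a dict: "t": time; "joint_pos": joint angles; "joint_velocities": joint speeds; "joint_torque": joint torques, N m; "tool_pos": TCP position; "ee_rot": TCP orientation; "force": force on the tool from outside, world axes, zero at the start; "torque": the same for the moment, N m; "finger_gap": finger opening in mm; "finger_force": force on a finger pad.
Only numpy, scipy, OpenCV 4.12 (cv2) and the standard library are available. Lean on these libraries where they do the work, as an engineer would, in place of code of your own. Each camera call takes 0.05 s, during which the arm holds its last target. There are 200 camera calls.

TASK

Make the drinks chest ready for the party guests: raise its clear lid by the handle until the notched stay at its side drops over the lid's stud, then ease the lid back, never letting it fall, so that it rests propped on the stay. Set the loose juice carton down inside (do not drop it) at the open end of the row, upright, in line with the others and turned the same way, then slide the divider along until it holds the whole row snug. Leave the lid propped, and the cups, jar and plates where they stand.

Things in the scene. Friction and masses are not known exactly. Their poses are not given: they have to be found in the camera images.
- chest: White countertop drinks chest, an open insulated box 250 (x) x 360 (y) x 120 mm high, fixed. Origin: centre of its underside; +x points to its back (hinge side, away from the robot), y to its left, z up. Walls 20 mm: inner faces at x = -105, y = +160 and y = -160 mm. A grey cold pack, 88 mm high, stands fixed along the back wall (its face at x = +75 mm).
- chest_floor (a point): Centre of the chest's inner floor, 20 mm above its underside (chest 0, 0, 20 mm). Three juice cartons stand on the floor in a row along y from the left wall, their centres at chest x = -30 mm, their 62 mm sides along x. The gap between the last one and the divider is 90 to 120 mm wide; the carton goes there.
- lid (a joint): Clear acrylic lid, 250 x 360 x 6 mm, 0.7 kg, hinged along the chest's back rim. 0 = shut, grows as it opens, to a stop at 1.38 rad. Its own weight shuts it (4 N at the handle) unless the stay holds it; on the stay it rests at 1.25 rad, its front edge then 360 mm above the table and 80 mm in front of the hinge, so that the near part of the chest is open from above.
- lid_hinge (a point): Point on the lid's hinge axis at mid width: chest (+125, 0, +124) mm. The axis runs along the chest's y.
- lid_handle (a point): Middle of the lid's bar handle: round steel bar 12 mm thick, 130 mm long, parallel to the hinge, 42 mm above the lid. Lid shut: 205 mm in front of the hinge axis and 45 mm above it; it turns with the lid. Held from above across the bar, it turns between the pads, so the tool can stay upright. At the raised lid open the fingers only to 25 mm to let go (the lid is 40 mm away), then go up.
- lid_stud (a point): Round steel stud, 10 mm thick, that sticks out of the lid's left edge 100 mm from the hinge axis; this point lies on the stud's axis in the plane of the stay.
- stay (a joint): Flat notched steel bar, 256 x 22 x 5 mm, outside the chest's left wall, pivoted near its front top corner. Its underside rides on the lid's stud. 0 = lid shut; it rises with the lid to 0.41 rad. When the lid passes 1.26 rad the notch drops over the stud by gravity (the stay then reads 0.35) and stops the lid from closing past 1.25 rad.
- stay_notch (a point): Seat of the notch near the stay's far end: where point lid_stud lies when the lid rests on the stay. The notch runs 17 mm farther on, so the lid can still be raised to its stop.
- carton: The loose juice carton, to be put in: upright box 62 (its x) x 42 (its y) x 90 mm (z), 0.15 to 0.31 kg, standing on the table to the right of the chest. Origin: centre of its underside.
- row1: Juice carton of the same size, upright in the chest next to the left wall. Origin: centre of its underside.
- row2: Second carton of the row, the same size. Origin: centre of its underside.
- row3: Third carton, at the row's open end, the same size. Origin: centre of its underside.
- divider (a joint): Aluminium plate across the inside of the chest, 172 mm wide (x), its top 105 mm above the table; slides along the chest's y (2 N; 6 to 11 N with four cartons) and stays where left. Grows as it moves to the left (+y), towards the row: its left face lies at chest y = value - 90 mm. Starts at 0 to 25 mm; pressed snug on four cartons it reads 82 mm.
- divider_top (a point): Top of the rounded bead, 10 mm thick, along the divider's top edge, at chest x = -30 mm; the point lies 5 mm to the right of the divider's left face, the bead's right side another 5 mm to the right. At the start 60 mm or more are free between the bead and the chest's right wall for fingers to reach down and push.
- cups: Stack of white paper cups, rim 83 mm, 136 mm high, on the table. Leave it. Origin: centre of its underside.
- jar: Glass jar with a wooden cap, 76 mm across, 110 mm high, on the table. Leave it. Origin: centre of its underside.
- plates: Stack of four plates, 170 mm across, 48 mm high, on the table to the left of the chest. Leave it. Origin: centre of its underside.
Mind the look-alikes: they are no part of the job. Leave any orange or pink look-alike of the carton alone.

How it is judged (in metres and radians):
On the way, in this order (a step that is already met when the one before it is completed fails the run):
1. the lid rests propped on its stay, the hand off it (distance between stay_notch and lid_stud below 0.006 m and value of joint lid between 1.2 and 1.32 rad and contact force between each of the arm, the fingers and lid below 0.2 N), for 0.3 s.
2. the carton stands upright in the gap between the row and the divider (distance between stay_notch and lid_stud below 0.006 m and value of joint lid above 1.2 rad and x of carton in the frame of chest between -0.055 and -0.005 m and y of carton in the frame of chest between -0.08 and 0.025 m and z of carton in the frame of chest between 0.012 and 0.028 m and angle between carton's own z axis and vertical below 0.12 rad), for 0.2 s.
At the end, for the whole second after the job is handed in: Lid propped: stud within 6 mm of its notch seat, lid at 1.2 to 1.32 rad. Carton fourth in the row, within 25 mm of its line, 0 to 26 mm left of the chest's middle; all four stand on the chest floor (8 mm), within 0.1 rad of upright, at rest. Divider at 76 mm or more (6 mm play at most) (distance between stay_notch and lid_stud below 0.006 m and value of joint lid between 1.2 and 1.32 rad and x of carton in the frame of chest between -0.055 and -0.005 m and y of carton in the frame of chest between 0 and 0.026 m and z of carton in the frame of chest between 0.012 and 0.028 m and angle between each of carton, row1, row2, row3's own z axis and vertical below 0.1 rad and linear speed of each of carton, row1, row2, row3 below 0.03 m/s and z of row1 in the frame of chest between 0.012 and 0.028 m and z of row2 in the frame of chest between 0.012 and 0.028 m and z of row3 in the frame of chest between 0.012 and 0.028 m and value of joint divider above 0.076 m); the robot touches nothing.
It fails at once if the lid falls (closes faster than 1.2 rad/s) (velocity of joint lid below -1.2 rad/s).
It fails at once if the carton is dropped into the chest (faster than 0.8 m/s inside it) (linear speed of carton above 0.8 m/s and z of carton in the frame of chest below 0.1 m and x of carton in the frame of chest between -0.105 and 0.075 m and y of carton in the frame of chest between -0.16 and 0.16 m).
It fails at once if a carton of the row is knocked over (angle between any of row1, row2, row3's own z axis and vertical above 0.5 rad).
It fails at once if the cups, the jar or the plates are pushed more than 30 mm away (distance of any of cups, jar, plates from where it was at the start of the episode above 0.03 m).
It also fails if it takes over 72 s, if anything falls off the work surface, if the arm or the gripper's body presses on something with over 40 N, if the wrist force passes 120 N, or if a joint passes its speed limit or range.

## Working session

There is one attempt and no reset: what is moved stays moved. The work goes in short steps, Python scripts to look and compute and a shell command to move; the robot and the scene stay as the last step left them, time stands still between calls to the robot, and variables do not carry over. Pictures are saved under pics/ and viewed, at most 13 in all, crops included, and the job is handed in when it is done.

```bash
mkdir -p pics; ls; cat > h.py <<'E'
import numpy as np, cv2
from rig import bot, viewer
def snap(n,tag):
    s=viewer.snapshot(n); cv2.imwrite(f'pics/{tag}.png',cv2.cvtColor(s['img'],cv2.COLOR_RGB2BGR)); np.savez(f'pics/{tag}.npz',**s); return s
def ray(s,u,v):
    a=np.array([(u-s['cx'])/s['fx'],(v-s['cy'])/s['fy']]); b=a.copy()
    for _ in range(20): b=a/(1+s['k1']*(b@b))
    return np.array([b[0],b[1],1.])
def pt(s,u,v,z=None):
    d=ray(s,u,v);T=s['T']
    if z is None: p=d*float(s['range_z'][int(v),int(u)])
    else:
        w=T[:3,:3]@d; p=d*(z-T[2,3])/w[2]
    return T[:3,:3]@p+T[:3,3]
def cloud(s):
    H,W=s['range_z'].shape; uv=np.mgrid[0:H,0:W]
    a=np.stack([(uv[1]-s['cx'])/s['fx'],(uv[0]-s['cy'])/s['fy']],-1);b=a.copy()
    for _ in range(20): b=a/(1+s['k1']*(b**2).sum(-1,keepdims=True))
    p=np.dstack([b,np.ones((H,W))])*s['range_z'][...,None]
    return p@s['T'][:3,:3].T+s['T'][:3,3]
E
python3 - <<'E'
from h import *
print(bot.observe())
ss=[snap(n,n+'0') for n in('top','side','wrist')]
for s in ss: print(s['T'].round(2),s['fx'],s['k1'])
im=[cv2.imread(f'pics/{n}0.png') for n in('top','side')]
cv2.imwrite('pics/a.png',cv2.resize(im[0],(800,600)));cv2.imwrite('pics/b.png',cv2.resize(im[1],(800,600)))
E
```

```text
pics
{'t': 0.0, 'joint_pos': array([-1.34690169,  0.38424965,  0.01635477,  1.37115978, -0.00629021,
        1.38818891, -0.04645982]), 'joint_velocities': array([ 1.30210725e-03, -1.30809345e-03,  3.84919202e-04, -5.06353746e-05,
       -6.41681985e-05,  2.10637941e-03, -1.20929531e-04]), 'joint_torque': array([ 3.87515520e-04, -6.27615666e+01,  8.44599567e-01, -3.71817076e+01,
        1.67365005e-02,  1.45695996e-02, -3.04051909e-06]), 'tool_pos': array([176.59542727, 598.92895212, 190.7690786 ]), 'ee_rot': array([ 1.42845204e-01,  9.89744558e-01, -9.70711724e-04, -1.20860044e-04]), 'force': array([ 0.51265217, -0.5809295 , -0.68006077]), 'torque': array([-0.00187851, -0.00175536, -0.02662801]), 'finger_force': 0.0, 'finger_gap': 85.21581268643769}
[[-2.00000e-02 -1.00000e+00  9.00000e-02  4.17780e+02]
 [-1.00000e+00  2.00000e-02  0.00000e+00 -7.75000e+00]
 [-1.00000e-02 -9.00000e-02 -1.00000e+00  1.70998e+03]
 [ 0.00000e+00  0.00000e+00  0.00000e+00  1.00000e+00]] 402.93873979882005 0.029564368900322248
[[-9.80000e-01 -1.30000e-01  1.60000e-01  2.81890e+02]
 [-2.00000e-01  6.60000e-01 -7.20000e-01  1.12274e+03]
 [-1.00000e-02 -7.40000e-01 -6.70000e-01  1.16504e+03]
 [ 0.00000e+00  0.00000e+00  0.00000e+00  1.00000e+00]] 420.69846170113163 0.0456605795011969
[[ 2.8000e-01  9.2000e-01  2.7000e-01  1.0737e+02]
 [ 9.6000e-01 -2.7000e-01 -8.0000e-02  6.1930e+02]
 [-0.0000e+00  2.8000e-01 -9.6000e-01  3.7403e+02]
 [ 0.0000e+00  0.0000e+00  0.0000e+00  1.0000e+00]] 337.4688244312398 -0.08596565024308012
```

View pics/a.png

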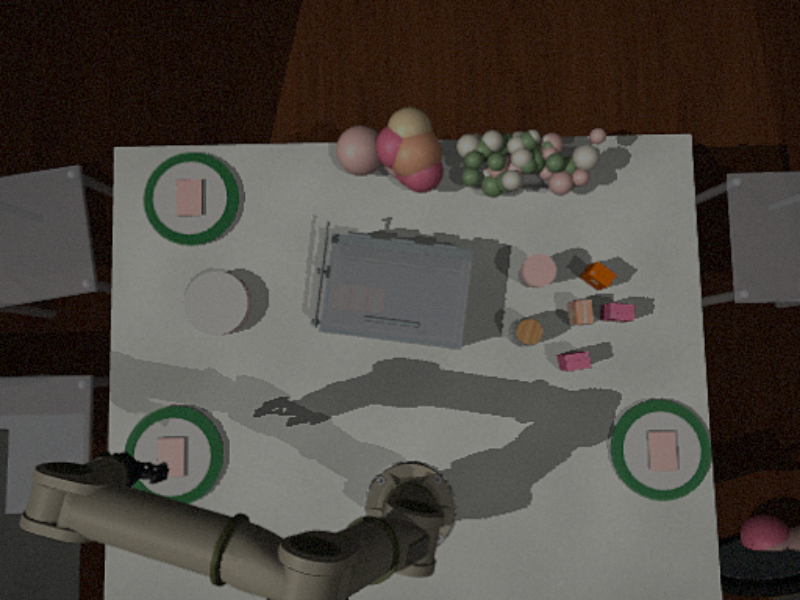

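View pics/b.png

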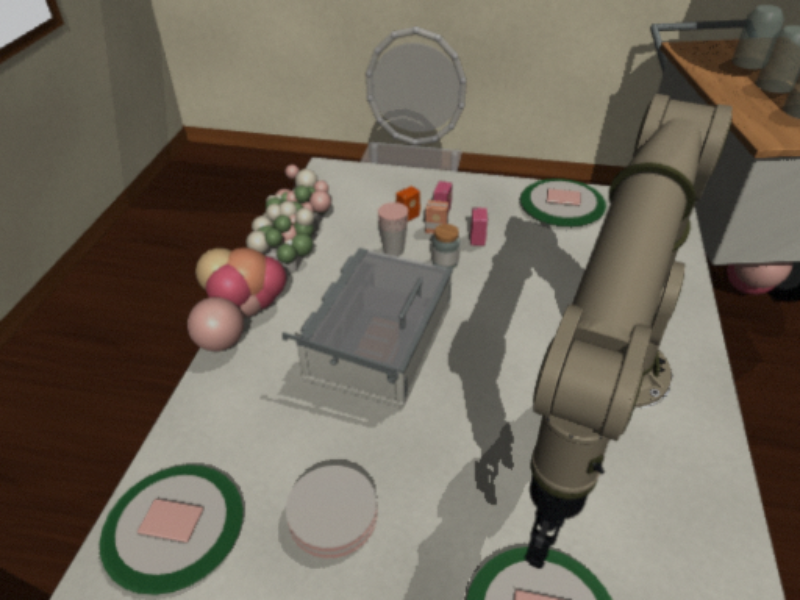

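The top view (800x600) shows the chest at about (395,290), slightly yawed, with the handle running (365,317)–(420,325). The plates are at (217,302), the peach striped carton probably at (582,312), pink look-alikes at (618,312) and (573,361), and an orange one at (598,275). The jar is at (529,331), the cups at (538,270).

```bash
python3 - <<'E'
from h import *
s=dict(np.load('pics/top0.npz')); P=cloud(s); im=cv2.imread('pics/top0.png')
c=im[125:250,185:425]; cv2.imwrite('pics/c.png',cv2.convertScaleAbs(cv2.resize(c,(792,412),interpolation=cv2.INTER_CUBIC),alpha=1.5))
f=lambda u,v:P[int(v/1.5625),int(u/1.5625)].round(0)
for n,u,v in [('lid',400,290),('handle',392,321),('carton',582,312),('pink',618,312),('jar',529,331),('cups',538,270),('plate',217,302),('row',360,298),('table',400,380)]: print(n,f(u,v),im[int(v/1.5625),int(u/1.5625)])
hsv=cv2.cvtColor(im,cv2.COLOR_BGR2HSV)
Z=P[...,2]
def box(m,t,lo,hi):
    m&=(Z>lo)&(Z<hi); q=P[m]
    (cx,cy),wh,a=cv2.minAreaRect(q[:,:2].astype(np.float32)); print(t,m.sum(),round(cx),round(cy),np.round(wh),round(a,1),'z',np.percentile(q[:,2],[5,50,95]).round())
g=np.zeros(Z.shape,bool)
a=g.copy();a[190:208,364:384]=1;box(a,'carton',70,110)
a=g.copy();a[190:208,384:410]=1;box(a,'pinkR',70,110)
a=g.copy();a[220:240,350:385]=1;box(a,'pinkN',70,110)
a=g.copy();a[165:188,365:400]=1;box(a,'orange',70,110)
a=g.copy();a[140:230,200:310]=1;box(a,'chest/lid',110,140)
a=g.copy();a[190:220,210:290]=1;box(a,'handle',155,190)
a=g.copy();a[200:220,325:350]=1;box(a,'jar',95,130)
a=g.copy();a[155:190,325:360]=1;box(a,'cups',125,150)
E
```

```text
lid [566.  10. 133.] [94 92 90]
handle [486.  34. 173.] [94 92 84]
carton [ 503. -452.   96.] [ 86 102 133]
pink [ 501. -545.   91.] [ 85  67 125]
jar [ 458. -312.  109.] [ 55  94 123]
cups [ 609. -336.  141.] [105 110 135]
plate [552. 498.  53.] [116 121 122]
row [549. 113. 127.] [ 96  98 103]
table [334.  17.   3.] [73 76 76]
carton 185 501 -461 [61. 45.] 0.1 z [77. 89. 96.]
pinkR 184 500 -555 [63. 43.] 83.9 z [76. 89. 95.]
pinkN 177 377 -439 [42. 63.] 8.4 z [81. 89. 96.]
orange 179 597 -512 [62. 44.] 51.2 z [79. 88. 96.]
chest/lid 5833 571 36 [386. 263.] 81.4 z [121. 127. 133.]
handle 116 485 34 [139.  12.] 81.5 z [168. 173. 178.]
jar 218 456 -313 [65. 60.] 89.3 z [104. 109. 115.]
cups 370 605 -339 [80. 84.] 1.7 z [131. 137. 142.]
```

View pics/c.png

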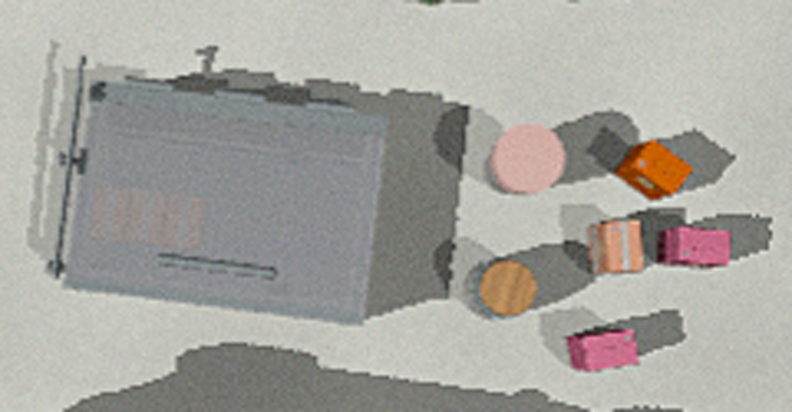

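Findings: the handle centre is at about (485,34) and the chest yaw about -0.148, so the chest origin is about (564,22). The carton (peach with a white stripe) is at (501,-461), axis-aligned. I'll keep tool y along chest x throughout, starting with the move to the handle.

```bash
python3 -m jog '[[[37,-41,14,0,0,-0.16,-1],[37,-41,14,0,0,-0.16,-1],[37,-41,14,0,0,-0.16,-1],[37,-41,14,0,0,-0.16,-1],[37,-41,14,0,0,-0.16,-1]]]'
python3 -m jog '[[[25,-52,0,0,0,-0.16,-1],[25,-52,0,0,0,-0.16,-1],[15,-52,0,0,0,-0.16,-1],[15,-52,0,0,0,-0.15,-1],[15,-52,0,0,0,0,-1]]]'
```

```text
t: 0.78
tool_pos: [362.6, 392.8, 262.1]
ee_rot: [0.519, 0.855, -0.0, -0.0]
force: [1.3, -0.3, 0.1]
finger_gap: 85.3
finger_force: 0.0
t: 1.4
tool_pos: [456.8, 132.7, 261.7]
ee_rot: [0.758, 0.653, 0.0, -0.0]
force: [0.4, 0.3, -0.0]
finger_gap: 85.2
finger_force: 0.0
```

```bash
python3 -m jog '[[[14,-49,0,0,0,0,-1],[14,-49,0,0,0,0,-1],[0,0,0,0,0,0,-1]]]'
python3 - <<'E'
from h import *
s=snap('wrist','w1'); P=cloud(s); o=bot.observe()['tool_pos']
m=(np.abs(P[...,2]-173)<10)&(np.abs(P[...,0]-485)<60)&(np.abs(P[...,1]-34)<110)
q=P[m]; (c,wh,a)=cv2.minAreaRect(q[:,:2].astype(np.float32)); print(o,m.sum(),c,wh,a,np.median(q[:,2]),np.median(q,0))
E
python3 -c "
import cv2;cv2.imwrite('pics/w1v.png',cv2.resize(cv2.imread('pics/w1.png'),(800,600)))"
```

```text
t: 1.78
tool_pos: [485.2, 31.5, 262.0]
ee_rot: [0.759, 0.651, -0.0, 0.0]
force: [-0.6, 0.6, -0.9]
finger_gap: 85.5
finger_force: 0.0
[484.82504612  34.47571864 261.76542458] 2268 (485.6468811035156, 34.636348724365234) (140.54071044921875, 11.335854530334473) 81.49390411376953 175.10014753844052 [486.91090681  41.93708875 175.10014754]
```

View pics/w1v.png

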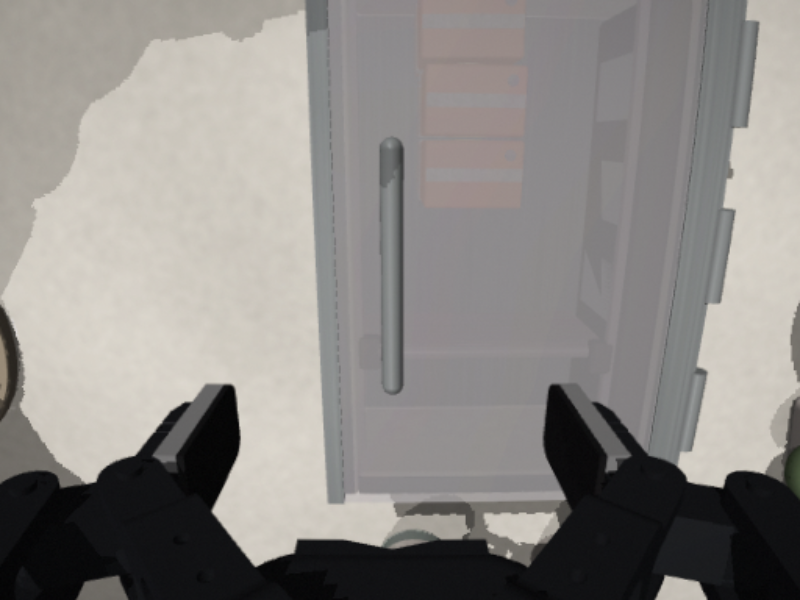

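The picture shows the handle bar at (392,265) px, between the open fingers in the closing direction. The three striped row cartons are at (472,160) and above.

```bash
python3 -m jog '[[[0,0,-40,0,0,0,-1],[0,0,-40,0,0,0,-1],[0,0,-32,0,0,0,-1],[0,0,0,0,0,0,1],[0,0,0,0,0,0,1]]]' 40
python3 -m jog '[[[0,0,0,0,0,0,1],[0,0,0,0,0,0,1],[0,0,0,0,0,0,1],[0,0,0,0,0,0,1]]]'
```

```text
t: 2.45
tool_pos: [485.3, 37.3, 151.0]
ee_rot: [0.756, 0.654, 0.001, 0.0]
force: [0.6, 0.2, -0.2]
finger_gap: 51.8
finger_force: 0.0
t: 2.95
tool_pos: [484.8, 36.5, 149.9]
ee_rot: [0.757, 0.654, 0.0, -0.0]
force: [0.1, 0.2, 0.1]
finger_gap: -0.1
finger_force: 0.0
```

```bash
python3 - <<'E'
from h import *
s=snap('wrist','w2'); cv2.imwrite('pics/w2v.png',cv2.resize(cv2.imread('pics/w2.png'),(640,480)))
o=bot.observe(); print(o['tool_pos'],o['finger_gap'],o['finger_force'])
E
```

```text
[484.76102293  36.45651709 149.86114277] 0.18878493768604226 0.0
```

View pics/w2v.png

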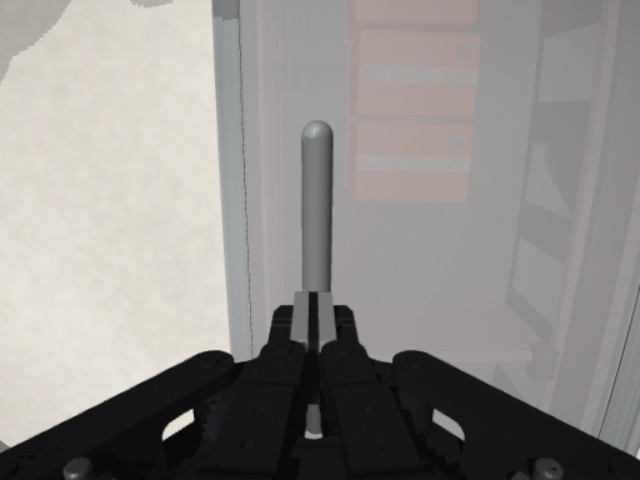

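```bash
python3 - <<'E'
from h import *
s=dict(np.load('pics/w2.npz')); P=cloud(s)
for u,v in [(317,200),(317,285),(300,300),(328,300),(300,335),(313,300),(313,415),(313,425),(280,325)]:
    print(u,v,P[int(v*.8),int(u*.8)].round(0))
T=s['T']; 
for p in [(485,36.5,150),(485,36.5,169),(485,34,175)]:
    c=np.linalg.inv(T)@np.array([*p,1]); print(p,c.round(0),((s['fx']*c[0]/c[2]+s['cx'])/.8,(s['fy']*c[1]/c[2]+s['cy'])/.8))
o=bot.observe(); print(o['joint_pos'],o['finger_gap'],o['force'])
E
```

```text
317 200 [492.  76. 177.]
317 285 [487.  41. 176.]
300 300 [482.  47. 202.]
328 300 [491.  46. 202.]
300 335 [483.  48. 226.]
313 300 [486.  46. 201.]
313 415 [476. -21. 177.]
313 425 [475. -28. 175.]
280 325 [475.  44. 212.]
(485, 36.5, 150) [  0.  17. 196.   1.] (np.float64(313.3010349399224), np.float64(272.9109611478353))
(485, 36.5, 169) [  0.  22. 178.   1.] (np.float64(313.32803667863794), np.float64(289.41746070454207))
(485, 34, 175) [  1.  26. 173.   1.] (np.float64(314.2218946836572), np.float64(300.91148721774186))
[-0.71593526  0.11325585  0.62594565  1.82623194 -0.07060772  1.2241964
 -0.21502573] 0.18878493768604226 [0.20092529 0.09376325 0.26597722]
```

The fingers shut to 0 mm, and the depth image shows their ends near z≈200, above the bar (176), although the TCP reads 150. I'll measure the tip height from a second camera.

```bash
python3 - <<'E'
from h import *
s=dict(np.load('pics/w2.npz')); P=cloud(s)
m=(np.hypot(P[...,0]-485,P[...,1]-36)<25)&(P[...,2]>182); v,u=np.where(m); print('wrist',m.sum(),np.percentile(P[m][:,2],[0,1,5,50]).round(),v.min())
for n in('side','top'):
    s=snap(n,n+'2');P=cloud(s)
    m=(np.hypot(P[...,0]-485,P[...,1]-36)<30)&(P[...,2]>182); print(n,m.sum(),np.percentile(P[m][:,2],[0,5,50,95]).round())
    T=s['T'];c=np.linalg.inv(T)@np.array([485,36,150,1]);u,v=s['fx']*c[0]/c[2]+s['cx'],s['fy']*c[1]/c[2]+s['cy'];print(n,u,v)
    if n=='side': 
        im=cv2.imread('pics/side2.png'); u,v=int(u),int(v); cv2.imwrite('pics/s2v.png',cv2.resize(im[v-60:v+40,u-70:u+70],(700,500),interpolation=cv2.INTER_CUBIC))
E
```

```text
wrist 18677 [193. 199. 210. 262.] 233
side 425 [187. 205. 280. 596.]
side 262.7917212017312 194.14417249451634
top 359 [506. 585. 592. 605.]
top 249.64560240178372 205.58804716222082
```

View pics/s2v.png

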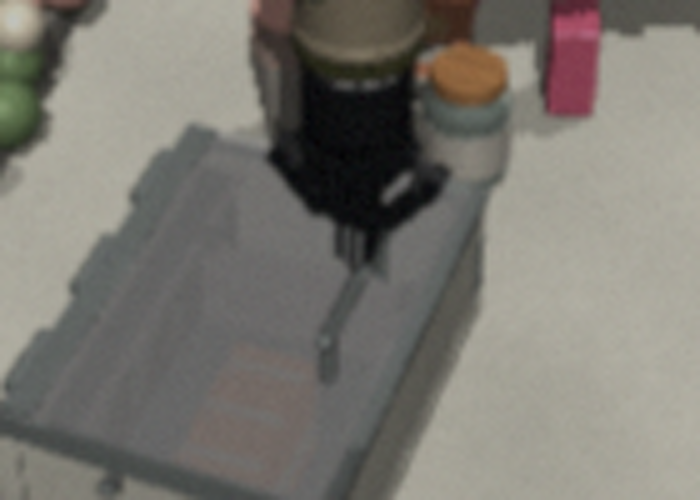

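The side view shows the fingertips at (350,265) px, ending above the bar, while the reported TCP would project to (350,300). So the fingers really end about 45 mm above the reported TCP, and I'll allow for that. I'll open and go down in steps, watching the force.

```bash
python3 -m jog '[[[0,0,0,0,0,0,-0.2],[0,0,0,0,0,0,-0.2],[0,0,0,0,0,0,-0.2],[0,0,-15,0,0,0,-0.2],[0,0,0,0,0,0,-0.2]]]' 40
python3 -m jog '[[[0,0,-10,0,0,0,-0.2],[0,0,-10,0,0,0,-0.2],[0,0,-8,0,0,0,-0.2],[0,0,0,0,0,0,-0.2]]]'
python3 -m jog '[[[0,0,0,0,0,0,1],[0,0,0,0,0,0,1],[0,0,0,0,0,0,1],[0,0,0,0,0,0,1],[0,0,0,0,0,0,1]]]'
```

```text
t: 3.72
tool_pos: [483.6, 36.3, 133.1]
ee_rot: [0.757, 0.654, -0.001, -0.001]
force: [0.7, -0.9, -0.2]
finger_gap: 51.0
finger_force: 0.0
t: 4.22
tool_pos: [484.2, 36.3, 106.0]
ee_rot: [0.757, 0.654, -0.001, -0.0]
force: [0.3, -0.4, 0.2]
finger_gap: 51.3
finger_force: 0.0
t: 4.85
tool_pos: [486.3, 36.3, 107.4]
ee_rot: [0.757, 0.654, 0.001, 0.001]
force: [5.3, -1.0, -4.0]
finger_gap: 10.5
finger_force: 39.1
```

Bar gripped (gap 10.5, 39 N). Next I'll work out the arc increments.

```bash
python3 - <<'E'
import numpy as np
ph=.216+np.linspace(0,1.31,16); X=-210*np.cos(ph);Z=210*np.sin(ph)
W=np.stack([X*.989,-X*.148,Z],1); print(np.diff(W,axis=0).round(1).tolist())
E
```

```text
[[4.7, -0.7, 17.7], [6.2, -0.9, 17.2], [7.6, -1.1, 16.6], [9.0, -1.4, 15.9], [10.4, -1.6, 15.0], [11.6, -1.7, 14.1], [12.8, -1.9, 13.0], [13.9, -2.1, 11.8], [14.8, -2.2, 10.5], [15.7, -2.3, 9.2], [16.4, -2.5, 7.8], [17.0, -2.5, 6.3], [17.5, -2.6, 4.8], [17.9, -2.7, 3.2], [18.1, -2.7, 1.6]]
```

```bash
python3 -m jog '[[[4.7,-0.7,17.7,0,0,0,1],[6.2,-0.9,17.2,0,0,0,1],[7.6,-1.1,16.6,0,0,0,1],[9,-1.4,15.9,0,0,0,1],[10.4,-1.6,15,0,0,0,1]]]'
python3 -m jog '[[[11.6,-1.7,14.1,0,0,0,1],[12.8,-1.9,13,0,0,0,1],[13.9,-2.1,11.8,0,0,0,1],[14.8,-2.2,10.5,0,0,0,1],[15.7,-2.3,9.2,0,0,0,1]]]'
```

```text
t: 5.48
tool_pos: [521.2, 31.0, 188.6]
ee_rot: [0.757, 0.654, -0.001, -0.001]
force: [-1.4, 0.6, -6.0]
finger_gap: 10.3
finger_force: 39.0
t: 6.1
tool_pos: [590.1, 20.8, 250.0]
ee_rot: [0.757, 0.654, -0.0, -0.001]
force: [-13.2, 0.0, 14.4]
finger_gap: 10.5
finger_force: 41.2
```

```bash
python3 -m jog '[[[-1,0,2,0,0,0,1],[0,0,0,0,0,0,1]]]'
python3 -m jog '[[[16.4,-2.5,7.8,0,0,0,1],[17,-2.5,6.3,0,0,0,1],[17.5,-2.6,4.8,0,0,0,1]]]'
```

```text
t: 6.35
tool_pos: [589.9, 20.7, 249.6]
ee_rot: [0.757, 0.654, -0.0, -0.0]
force: [-3.4, 1.0, 2.3]
finger_gap: 10.3
finger_force: 41.3
t: 6.72
tool_pos: [641.0, 13.0, 269.7]
ee_rot: [0.757, 0.654, 0.0, -0.0]
force: [-2.7, 0.4, -7.2]
finger_gap: 10.4
finger_force: 39.2
```

```bash
python3 -m jog '[[[17.9,-2.7,3.2,0,0,0,1],[18.1,-2.7,1.6,0,0,0,1],[0,0,0,0,0,0,1],[0,0,0,0,0,0,1]]]'
python3 - <<'E'
from h import *
s=snap('side','s3'); im=cv2.imread('pics/s3.png'); T=s['T']
c=np.linalg.inv(T)@np.array([670,120,230,1]);u,v=int(s['fx']*c[0]/c[2]+s['cx']),int(s['fy']*c[1]/c[2]+s['cy'])
cv2.imwrite('pics/s3v.png',cv2.convertScaleAbs(cv2.resize(im[v-60:v+80,u-80:u+110],(760,560),interpolation=cv2.INTER_CUBIC),alpha=1.4))
E
```

```text
t: 7.22
tool_pos: [677.4, 7.5, 273.5]
ee_rot: [0.757, 0.654, 0.0, 0.0]
force: [-0.4, -0.8, 2.4]
finger_gap: 10.5
finger_force: 42.5
```

View pics/s3v.png

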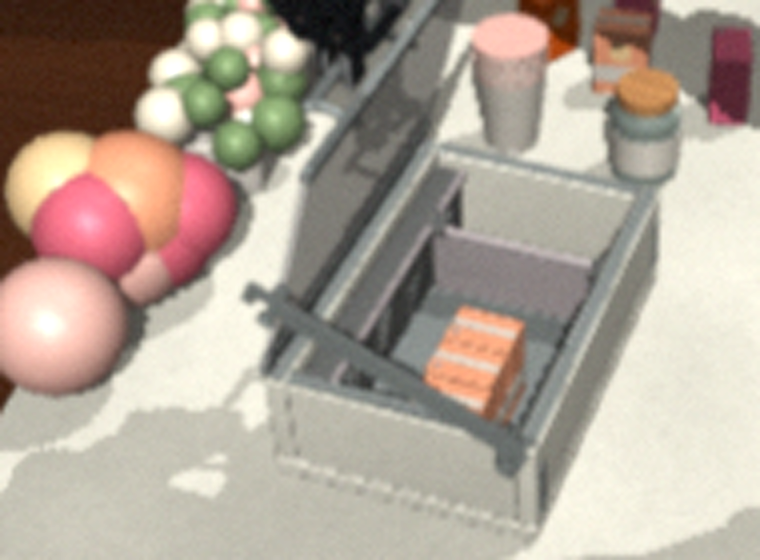

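The lid is raised to about 1.30 rad. The stay runs from (510,460) up to (260,305) at the lid's left edge, where the stud lies. Now I'll ease it back.

```bash
python3 -m jog '[[[-3,0.4,-0.2,0,0,0,1],[-3,0.4,-0.3,0,0,0,1],[-3,0.4,-0.4,0,0,0,1],[0,0,0,0,0,0,1]]]'
python3 -m jog '[[[-1.5,0.2,-0.2,0,0,0,1],[0,0,0,0,0,0,1]]]'
python3 -m jog '[[[-1.5,0.2,-0.2,0,0,0,1],[0,0,0,0,0,0,1]]]'
```

```text
t: 7.78
tool_pos: [668.1, 9.0, 272.8]
ee_rot: [0.757, 0.654, 0.0, -0.0]
force: [-0.8, 0.3, 3.5]
finger_gap: 10.2
finger_force: 42.6
t: 8.02
tool_pos: [667.1, 9.1, 272.7]
ee_rot: [0.757, 0.654, 0.0, 0.0]
force: [0.5, -0.1, 4.4]
finger_gap: 10.4
finger_force: 42.6
t: 8.28
tool_pos: [666.2, 9.2, 272.6]
ee_rot: [0.757, 0.654, 0.001, 0.001]
force: [5.4, 0.3, 4.0]
finger_gap: 10.1
finger_force: 42.6
```

The stay now takes the load (+5.4 N along x at about 1.25 rad). I'll open to 25 mm and go up.

```bash
python3 -m jog '[[[0,0,0,0,0,0,0.41],[0,0,0,0,0,0,0.41],[0,0,0,0,0,0,0.41],[0,0,0,0,0,0,0.41]]]'
python3 -m jog '[[[0,0,15,0,0,0,0.41],[0,0,30,0,0,0,0.41],[0,0,40,0,0,0,0.41],[0,0,0,0,0,0,0.41]]]'
python3 - <<'E'
from h import *
s=snap('side','s4'); im=cv2.imread('pics/s4.png'); T=s['T']
c=np.linalg.inv(T)@np.array([670,120,230,1]);u,v=int(s['fx']*c[0]/c[2]+s['cx']),int(s['fy']*c[1]/c[2]+s['cy'])
cv2.imwrite('pics/s4v.png',cv2.convertScaleAbs(cv2.resize(im[v-60:v+80,u-80:u+110],(760,560),interpolation=cv2.INTER_CUBIC),alpha=1.4))
s=snap('top','t4');P=cloud(s);Z=P[...,2]
def box(m,t):
    q=P[m];c,wh,a=cv2.minAreaRect(q[:,:2].astype(np.float32)); print(t,m.sum(),np.round(c),np.round(wh),round(a,1),np.median(q,0).round())
hsv=cv2.cvtColor(s['img'],cv2.COLOR_RGB2HSV)
ex=np.array([.989,-.148]);ey=np.array([.148,.989]); C=(P[...,:2]-[564,22]); cx=C@ex; cy=C@ey
row=(np.abs(cx)<100)&(np.abs(cy)<165)&(hsv[...,0]<20)&(hsv[...,1]>90)
print('row n',row.sum())
if row.sum(): print('row chest x',np.percentile(cx[row],[2,98]),'y',np.percentile(cy[row],[2,98]),'z',np.median(Z[row]))
for yy in range(-150,-40,6):
    k=(np.abs(cx+40)<45)&(np.abs(cy-yy)<3); print(yy,k.sum(),np.percentile(Z[k],[50,90]).round() if k.sum() else '')
E
```

```text
t: 8.78
tool_pos: [665.1, 9.1, 271.9]
ee_rot: [0.757, 0.654, -0.0, -0.0]
force: [0.0, 0.9, -0.7]
finger_gap: 25.2
finger_force: 0.0
t: 9.28
tool_pos: [666.4, 8.5, 362.0]
ee_rot: [0.757, 0.654, 0.002, 0.003]
force: [1.1, -0.4, -0.1]
finger_gap: 25.0
finger_force: 0.0
row n 165
row chest x [-61.23404657  -0.6856412 ] y [ 99.89464297 157.44724516] z 109.24513133534947
-150 32 [20. 24.]
-144 33 [20. 26.]
-138 27 [21. 28.]
-132 32 [20. 26.]
-126 29 [20. 25.]
-120 31 [21. 26.]
-114 30 [21. 24.]
-108 30 [21. 26.]
-102 33 [19. 23.]
-96 29 [19. 25.]
-90 32 [19. 25.]
-84 28 [20. 26.]
-78 25 [ 27. 104.]
-72 36 [104. 108.]
-66 35 [ 21. 104.]
-60 31 [20. 24.]
-54 27 [19. 25.]
-48 76 [737. 746.]
-42 94 [750. 758.]
```

View pics/s4v.png

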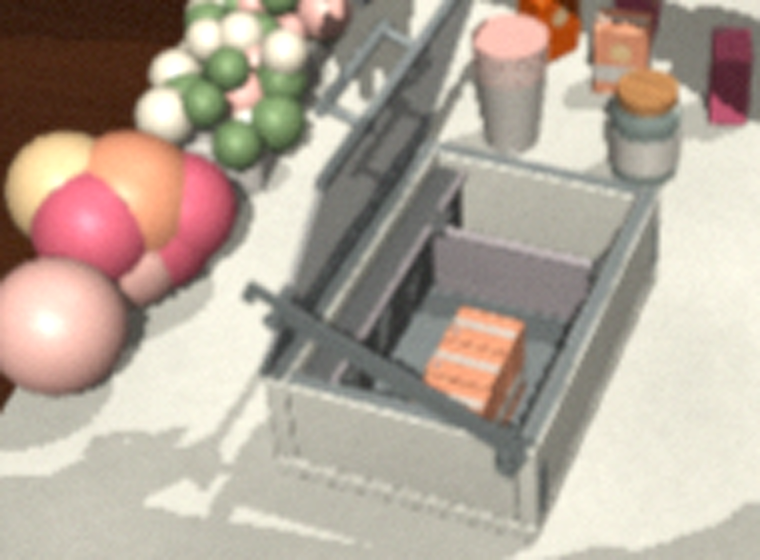

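The lid rests propped on the stay with the hand off: the front edge runs (325,185)–(465,0) and the stay end is at (255,295). The row is centred at chest x≈-31, its open end at y≈34, and the divider bead is at y≈-72 (value about 23). Next, the carton.

```bash
python3 -m jog '[[[-17,-47,0,0,0,0.015,0.41],[-17,-47,0,0,0,0.015,0.41],[-17,-47,0,0,0,0.015,0.41],[-17,-47,0,0,0,0.015,0.41],[-17,-47,0,0,0,0.015,-1]]]'
python3 -m jog '[[[-16,-47,-25,0,0,0.015,-1],[-16,-47,-30,0,0,0.015,-1],[-16,-47,-30,0,0,0.015,-1],[-16,-47,-30,0,0,0.015,-1],[-16,-47,-25,0,0,0.015,-1]]]'
python3 -m jog '[[[0,0,0,0,0,0,-1]]]'
python3 - <<'E'
from h import *
s=snap('wrist','w5'); P=cloud(s); o=bot.observe()
im=cv2.imread('pics/w5.png'); cv2.imwrite('pics/w5v.png',cv2.resize(im,(640,480)))
hsv=cv2.cvtColor(im,cv2.COLOR_BGR2HSV)
m=(np.abs(P[...,2]-90)<6)&(np.abs(P[...,0]-501)<55)&(np.abs(P[...,1]+461)<45)
n,l,st,cc=cv2.connectedComponentsWithStats(m.astype(np.uint8))
for i in range(1,n):
    if st[i,4]>200: 
        q=P[l==i]; print(st[i],cv2.minAreaRect(q[:,:2].astype(np.float32)),np.median(q[:,2]))
print(o['tool_pos'],o['ee_rot'])
E
```

```text
t: 10.0
tool_pos: [579.3, -226.8, 356.3]
ee_rot: [0.731, 0.682, -0.0, -0.001]
force: [0.7, -0.4, -0.4]
finger_gap: 42.2
finger_force: 0.0
t: 10.62
tool_pos: [499.4, -461.3, 214.9]
ee_rot: [0.705, 0.709, 0.0, -0.001]
force: [0.2, -0.8, 0.1]
finger_gap: 85.4
finger_force: 0.0
t: 10.75
tool_pos: [495.0, -464.2, 213.2]
ee_rot: [0.708, 0.706, -0.002, -0.003]
force: [0.1, 0.0, 0.2]
finger_gap: 85.2
finger_force: 0.0
[ 226  142   68   46 2986] ((502.4869384765625, -459.3577575683594), (62.069908142089844, 42.35721206665039), 0.7785899639129639) 91.14784904498487
[ 497.62461074 -462.16954311  214.80212456] [ 7.07278977e-01  7.06931141e-01 -6.53368434e-04 -2.09374852e-03]
```

View pics/w5v.png

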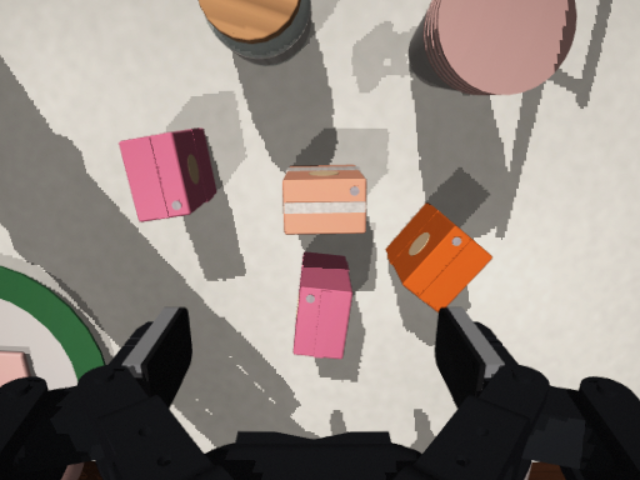

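The carton's cap dot (353,190) is on the same +x/+y corner as in the row, so it only needs a shift and a small turn. It measures (502.5,-459.4), yaw about 0. Descending.

```bash
python3 -m jog '[[[5,3,-50,0,0,0.01,-1],[0,0,-50,0,0,0,-1],[0,0,-50,0,0,0,-1],[0,0,-40,0,0,0,-1],[0,0,0,0,0,0,-1]]]' 40
python3 -m jog '[[[0,0,-14,0,0,0,-1],[0,0,-12,0,0,0,-1],[0,0,0,0,0,0,-1]]]'
python3 -m jog '[[[0,0,0,0,0,0,1],[0,0,0,0,0,0,1],[0,0,0,0,0,0,1],[0,0,0,0,0,0,1],[0,0,0,0,0,0,1]]]'
```

```text
t: 11.42
tool_pos: [504.9, -454.1, 23.8]
ee_rot: [0.701, 0.713, 0.0, -0.003]
force: [-0.2, 0.5, 0.9]
finger_gap: 85.2
finger_force: 0.0
t: 11.8
tool_pos: [505.2, -457.5, 0.8]
ee_rot: [0.702, 0.712, 0.0, -0.0]
force: [-0.2, -0.4, -0.1]
finger_gap: 85.6
finger_force: 0.0
t: 12.42
tool_pos: [505.6, -458.5, 2.2]
ee_rot: [0.702, 0.712, -0.0, 0.001]
force: [-0.3, 0.3, 5.5]
finger_gap: 61.7
finger_force: 45.1
```

```bash
python3 -m jog '[[[0,0,30,0,0,0,1],[0,0,50,0,0,0,1],[0,0,50,0,0,0,1],[0,0,50,0,0,0,1],[0,0,0,0,0,0,1]]]'
python3 -m jog '[[[0,40,0,0,0,-0.016,1],[0,48,0,0,0,-0.016,1],[0,48,0,0,0,-0.016,1],[0,48,0,0,0,-0.016,1],[0,48,0,0,0,-0.016,1]]]'
python3 -m jog '[[[5,48,0,0,0,-0.016,1],[5,48,0,0,0,-0.016,1],[5,48,0,0,0,-0.016,1],[5,48,0,0,0,-0.016,1],[5,44,0,0,0,-0.016,1]]]'
python3 -m jog '[[[3,20,0,0,0,0,1],[0,0,0,0,0,0,1],[0,0,0,0,0,0,1]]]'
python3 - <<'E'
from h import *
s=snap('wrist','w6'); P=cloud(s); T=s['T']; o=bot.observe(); print(o['tool_pos'],o['ee_rot'],o['finger_gap'])
im=cv2.imread('pics/w6.png'); cv2.imwrite('pics/w6v.png',cv2.resize(im,(640,480)))
hsv=cv2.cvtColor(im,cv2.COLOR_BGR2HSV)
ex=np.array([.989,-.148]);ey=np.array([.148,.989]); C=(P[...,:2]-[564,22]); cx=C@ex; cy=C@ey; Z=P[...,2]
m=(np.abs(Z-110)<6)&(hsv[...,0]<20)&(hsv[...,1]>60)&(cy>0)
q=P[m];print('row',m.sum(),cv2.minAreaRect(q[:,:2].astype(np.float32)),'cx',np.percentile(cx[m],[1,99]),'cy',np.percentile(cy[m],[1,99]))
m=(Z>150)&(hsv[...,0]<20)&(hsv[...,1]>60); q=P[m]
if m.sum(): print('held',m.sum(),np.percentile(q,[1,99],0).round(),'cx',np.percentile(cx[m],[1,99]),'cy',np.percentile(cy[m],[1,99]))
m=(np.abs(Z-122)<6)&(cy<165)&(cy>-165); print('rim front inner cx',np.percentile(cx[m&(cx<0)],[1,50,99]) if (m&(cx<0)).sum() else '')
E
```

```text
t: 13.05
tool_pos: [506.7, -459.7, 186.0]
ee_rot: [0.702, 0.712, 0.0, 0.004]
force: [-0.5, 0.9, -2.2]
finger_gap: 61.4
finger_force: 44.8
t: 13.68
tool_pos: [504.5, -223.4, 179.6]
ee_rot: [0.73, 0.683, -0.0, -0.001]
force: [0.4, -0.0, -1.1]
finger_gap: 61.8
finger_force: 44.6
t: 14.3
tool_pos: [529.4, 12.4, 179.7]
ee_rot: [0.757, 0.654, -0.001, -0.001]
force: [0.2, 0.1, -1.5]
finger_gap: 61.8
finger_force: 44.6
t: 14.68
tool_pos: [533.1, 28.1, 180.8]
ee_rot: [0.758, 0.653, -0.001, 0.0]
force: [1.0, -1.3, -2.6]
finger_gap: 61.4
finger_force: 44.6
[533.14888489  27.91094771 180.97648025] [ 7.57732193e-01  6.52565521e-01 -3.79545041e-04  1.40911256e-04] 61.668692450210294
row 10257 ((547.426025390625, 106.70515441894531), (106.45528411865234, 64.81926727294922), 81.64126586914062) cx [-58.83782843   2.0404025 ] cy [ 29.76847895 133.56227376]
held 20565 [[506.  14. 186.]
 [565.  52. 295.]] cx [-61.18283776  -1.83904065] cy [-11.70634664  22.22428033]
rim front inner cx [-123.15797332 -112.68238921 -104.01935786]
```

View pics/w6v.png

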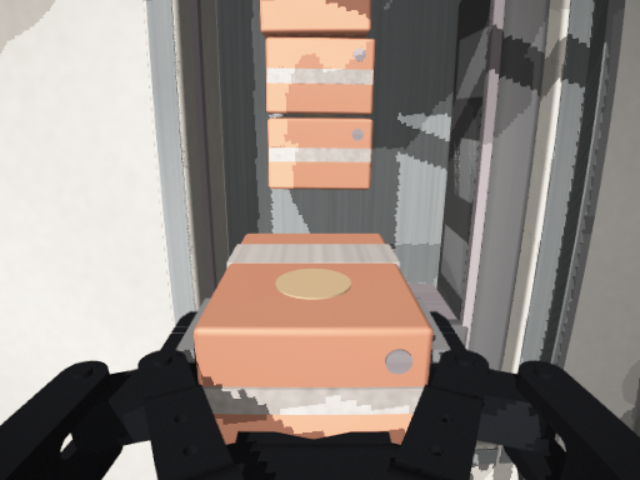

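The held carton is upright over the gap, its front face at (313,360). It is aligned with the row, whose end is at (320,187), with about 8 mm to spare. Lowering.

```bash
python3 -m jog '[[[2,0,-40,0,0,0,1],[0,0,-40,0,0,0,1],[0,0,-35,0,0,0,1],[0,0,-25,0,0,0,1],[0,0,0,0,0,0,1]]]'
python3 -m jog '[[[0,0,-8,0,0,0,1],[0,0,-6,0,0,0,1],[0,0,-2,0,0,0,1],[0,0,0,0,0,0,1]]]'
```

```text
t: 15.35
tool_pos: [533.7, 28.3, 39.6]
ee_rot: [0.758, 0.653, -0.002, -0.001]
force: [0.4, -0.3, -1.6]
finger_gap: 61.6
finger_force: 44.5
t: 15.85
tool_pos: [535.5, 30.2, 25.4]
ee_rot: [0.757, 0.654, 0.0, 0.0]
force: [-0.3, -0.0, -2.5]
finger_gap: 61.9
finger_force: 44.6
```

```bash
python3 -m jog '[[[0,0,-2,0,0,0,1],[0,0,0,0,0,0,1]]]'
python3 -m jog '[[[0,0,-1,0,0,0,1],[0,0,0,0,0,0,1]]]'
python3 -m jog '[[[0,0,-1,0,0,0,1],[0,0,0,0,0,0,1]]]'
```

```text
t: 16.1
tool_pos: [535.3, 30.2, 23.2]
ee_rot: [0.757, 0.654, 0.0, -0.0]
force: [0.3, 0.9, -2.5]
finger_gap: 61.9
finger_force: 44.6
t: 16.35
tool_pos: [535.3, 30.1, 22.1]
ee_rot: [0.757, 0.654, -0.0, -0.0]
force: [1.0, 0.1, -2.3]
finger_gap: 61.4
finger_force: 44.6
t: 16.6
tool_pos: [535.4, 30.2, 22.1]
ee_rot: [0.757, 0.654, 0.0, -0.0]
force: [-5.0, 0.8, 8.1]
finger_gap: 60.9
finger_force: 45.7
```

The carton touched the floor (8 N), so I'll release it, rise, and move to the right of the divider.

```bash
python3 -m jog '[[[0,0,0.5,0,0,0,-0.9],[0,0,0,0,0,0,-0.9],[0,0,0,0,0,0,-0.9],[0,0,0,0,0,0,-0.9]]]'
python3 -m jog '[[[0,0,15,0,0,0,-0.9],[0,0,40,0,0,0,-0.9],[0,0,50,0,0,0,-0.9],[0,0,40,0,0,0,-0.9],[0,0,0,0,0,0,1]]]'
python3 -m jog '[[[-5,-35,0,0,0,0,1],[-5,-35,0,0,0,0,1],[-5,-35,0,0,0,0,1],[0,0,0,0,0,0,1],[0,0,0,0,0,0,1]]]'
python3 - <<'E'
from h import *
ex=np.array([.989,-.148]);ey=np.array([.148,.989])
o=bot.observe(); d=o['tool_pos'][:2]-[564,22]; print('tcp chest',d@ex,d@ey,o['tool_pos'][2])
for n in('wrist','side'):
    s=snap(n,n+'7');P=cloud(s);im=cv2.cvtColor(s['img'],cv2.COLOR_RGB2HSV)
    C=(P[...,:2]-[564,22]); cx=C@ex; cy=C@ey; Z=P[...,2]
    m=(np.abs(Z-110)<5)&(im[...,0]<20)&(im[...,1]>60)&(np.abs(cx)<90)&(cy<160)&(cy>-70)
    print(n,'cartons',m.sum(),np.percentile(cx[m],[1,99]),np.percentile(cy[m],[1,99]),np.median(Z[m]))
    m=(np.abs(Z-103)<6)&(np.abs(cx+30)<60)&(cy<-20)&(cy>-110)&(im[...,1]<60)
    if m.sum(): print(n,'divider',m.sum(),np.percentile(cy[m],[5,50,95]))
E
```

```text
t: 17.1
tool_pos: [535.4, 30.2, 21.6]
ee_rot: [0.757, 0.654, -0.0, -0.0]
force: [1.2, -0.8, 0.2]
finger_gap: 81.2
finger_force: 0.0
t: 17.73
tool_pos: [537.8, 30.0, 171.3]
ee_rot: [0.757, 0.653, 0.003, 0.002]
force: [-0.1, -0.4, 0.0]
finger_gap: 65.0
finger_force: 0.0
t: 18.35
tool_pos: [520.1, -74.2, 166.4]
ee_rot: [0.757, 0.654, -0.0, -0.0]
force: [0.3, 0.2, 0.1]
finger_gap: 0.1
finger_force: 0.0
tcp chest -29.136494155130862 -101.61367102885211 166.40230020761643
wrist cartons 4906 [-59.88959611   0.61395034] [-17.72858664  28.28370324] 110.94165919399705
wrist divider 2358 [-76.94113523 -71.82835149 -67.92622871]
side cartons 420 [-62.7785002   -0.17389925] [-14.83195612 140.38578502] 108.60124860073324
side divider 77 [-74.30767488 -68.35727253 -63.40078363]
```

The carton stands upright at chest y about -18 to 24, in line, and the bead is at -77 to -68. Lowering the closed fingers to the right of the bead, then pushing.

```bash
python3 -m jog '[[[0,0,-45,0,0,0,1],[0,0,-45,0,0,0,1],[0,0,-30,0,0,0,1],[0,0,-16,0,0,0,1],[0,0,0,0,0,0,1]]]'
python3 -m jog '[[[1.5,10,0,0,0,0,1],[1.5,10,0,0,0,0,1],[1.5,10,0,0,0,0,1],[1.5,10,0,0,0,0,1],[0,0,0,0,0,0,1]]]'
python3 -m jog '[[[1.2,8,0,0,0,0,1],[1.2,8,0,0,0,0,1],[0.9,6,0,0,0,0,1],[0,0,0,0,0,0,1]]]'
```

```text
t: 19.08
tool_pos: [519.9, -74.2, 30.1]
ee_rot: [0.756, 0.654, -0.001, -0.001]
force: [-0.2, -0.1, 0.4]
finger_gap: -0.3
finger_force: 0.0
t: 19.7
tool_pos: [526.5, -33.1, 30.7]
ee_rot: [0.756, 0.655, 0.0, -0.0]
force: [0.8, -0.3, -0.3]
finger_gap: -0.2
finger_force: 0.0
t: 20.2
tool_pos: [529.7, -11.9, 30.5]
ee_rot: [0.756, 0.654, 0.0, -0.0]
force: [-0.4, -0.6, 0.5]
finger_gap: -0.0
finger_force: 0.0
```

```bash
python3 -m jog '[[[0.6,4,0,0,0,0,1],[0.3,2,0,0,0,0,1]]]'
python3 -m jog '[[[0.3,2,0,0,0,0,1],[0.15,1,0,0,0,0,1]]]'
python3 -m jog '[[[0.15,1,0,0,0,0,1],[0.15,1,0,0,0,0,1]]]'
```

```text
t: 20.45
tool_pos: [530.4, -7.4, 30.6]
ee_rot: [0.757, 0.653, -0.0, 0.0]
force: [-1.2, -5.2, 0.1]
finger_gap: 0.2
finger_force: 2.3
t: 20.7
tool_pos: [530.8, -4.7, 30.6]
ee_rot: [0.757, 0.653, -0.0, 0.0]
force: [-1.6, -5.5, -0.4]
finger_gap: 0.0
finger_force: 3.0
t: 20.95
tool_pos: [531.0, -3.2, 30.6]
ee_rot: [0.757, 0.653, -0.001, 0.0]
force: [-1.2, -7.2, 0.3]
finger_gap: 0.0
finger_force: 3.3
```

```bash
python3 - <<'E'
from h import *
ex=np.array([.989,-.148]);ey=np.array([.148,.989])
o=bot.observe(); d=o['tool_pos'][:2]-[564,22]; print('tcp chest',d@ex,d@ey,o['tool_pos'][2],o['force'])
for n in('wrist','side'):
    s=snap(n,n+'8');P=cloud(s);im=cv2.cvtColor(s['img'],cv2.COLOR_RGB2HSV)
    C=(P[...,:2]-[564,22]); cx=C@ex; cy=C@ey; Z=P[...,2]
    m=(np.abs(Z-110)<5)&(im[...,0]<20)&(im[...,1]>60)&(np.abs(cx)<90)&(cy<165)&(cy>-70)
    print(n,'cartons',m.sum(),np.percentile(cx[m],[1,99]),np.percentile(cy[m],[1,99]),np.median(Z[m]))
    m=(np.abs(Z-103)<6)&(np.abs(cx+30)<85)&(cy<20)&(cy>-60)&(im[...,1]<60)
    if m.sum(): print(n,'divider',m.sum(),np.percentile(cy[m],[5,50,95]))
E
```

```text
tcp chest -28.864826105255098 -29.7610799497344 30.612047735782063 [-1.17354023 -7.21031396  0.29068368]
wrist cartons 25807 [-58.965678     1.82893408] [-8.25416064 66.42326851] 111.00043395711943
wrist divider 15088 [-33.76242005 -13.27550928   7.29371989]
side cartons 422 [-62.35555612  -0.31632707] [ -9.16094848 136.19377278] 108.55476960233318
side divider 78 [-22.86997821 -10.28635249   6.81280482]
```

```bash
python3 -m jog '[[[0.15,1,0,0,0,0,1],[0.15,1,0,0,0,0,1]]]'
python3 -m jog '[[[0.15,1,0,0,0,0,1],[0.15,1,0,0,0,0,1]]]'
```

```text
t: 21.3
tool_pos: [531.3, -1.5, 30.6]
ee_rot: [0.757, 0.653, -0.001, 0.0]
force: [-1.2, -7.7, 0.5]
finger_gap: 0.2
finger_force: 4.0
t: 21.55
tool_pos: [531.4, -0.9, 30.6]
ee_rot: [0.758, 0.653, -0.001, 0.001]
force: [-1.8, -12.5, 1.9]
finger_gap: -0.4
finger_force: 6.4
```

```bash
python3 -m jog '[[[0.15,1,0,0,0,0,1],[0.1,0.5,0,0,0,0,1]]]'
python3 -m jog '[[[-1.5,-10,0,0,0,0,1],[-1.5,-10,0,0,0,0,1],[0,0,40,0,0,0,1],[0,0,50,0,0,0,1],[0,0,50,0,0,0,1]]]'
python3 -m jog '[[[-30,0,0,0,0,0,1],[-30,0,0,0,0,0,1],[0,0,0,0,0,0,1],[0,0,0,0,0,0,1]]]'
python3 - <<'E'
from h import *
ex=np.array([.989,-.148]);ey=np.array([.148,.989])
for n in('top','side'):
    s=snap(n,n+'9');P=cloud(s);im=cv2.cvtColor(s['img'],cv2.COLOR_RGB2HSV)
    C=(P[...,:2]-[564,22]); cx=C@ex; cy=C@ey; Z=P[...,2]
    m=(np.abs(Z-110)<6)&(im[...,0]<20)&(im[...,1]>60)&(np.abs(cx)<90)&(cy<165)&(cy>-70)
    if m.sum(): print(n,'cartons',m.sum(),np.percentile(cx[m],[1,99]),np.percentile(cy[m],[1,99]),np.median(Z[m]))
    m=(np.abs(Z-103)<6)&(cx<-65)&(cx>-98)&(cy<30)&(cy>-60)
    if m.sum(): print(n,'divider',m.sum(),np.percentile(cy[m],[5,50,95]))
im=cv2.imread('pics/side9.png');T=s['T']
c=np.linalg.inv(T)@np.array([600,40,200,1]);u,v=int(s['fx']*c[0]/c[2]+s['cx']),int(s['fy']*c[1]/c[2]+s['cy'])
cv2.imwrite('pics/fin.png',cv2.convertScaleAbs(cv2.resize(im[v-60:v+80,u-100:u+90],(760,560),interpolation=cv2.INTER_CUBIC),alpha=1.4))
E
```

```text
t: 21.8
tool_pos: [531.3, -0.9, 30.6]
ee_rot: [0.758, 0.652, -0.002, 0.001]
force: [-4.0, -16.5, 1.9]
finger_gap: -0.0
finger_force: 8.0
t: 22.42
tool_pos: [529.0, -16.0, 172.2]
ee_rot: [0.757, 0.654, 0.0, -0.0]
force: [1.3, 0.3, 0.1]
finger_gap: 0.0
finger_force: 0.0
t: 22.92
tool_pos: [469.7, -15.9, 171.0]
ee_rot: [0.757, 0.654, 0.001, -0.0]
force: [0.5, 0.3, 0.0]
finger_gap: 0.2
finger_force: 0.0
top cartons 378 [-60.00058364   1.69361466] [ -1.18079849 159.25407943] 109.5215530639075
side cartons 438 [-62.91494676  -0.42695505] [ -7.45169962 137.56165364] 108.49677936025614
side divider 25 [-18.26439478  -8.57260641  -3.44326897]
```

View pics/fin.png

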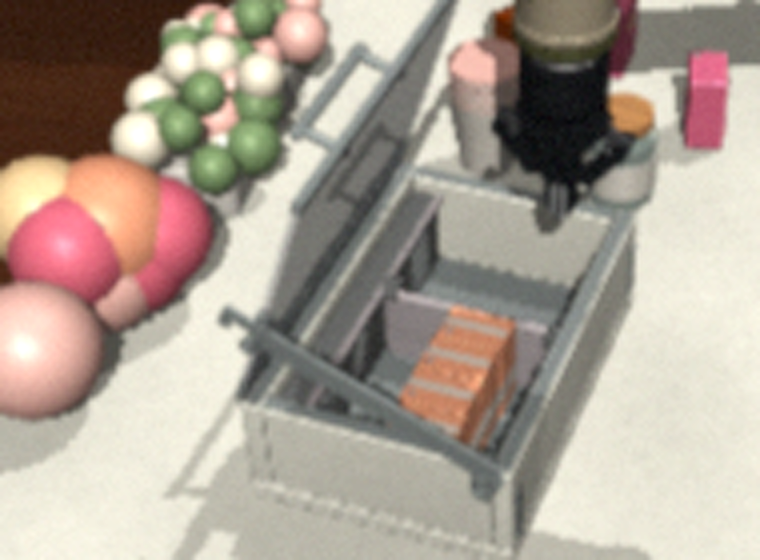

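The final view shows four cartons in line with stripes aligned (405–515, 310–440). The divider sits snug against them at (465,320), the lid is propped on the stay at (235,320), and the gripper is clear. The last push hit a hard stop at 16.5 N with no further motion.

```bash
python3 -c "
from rig import bot
print(bot.sign_off())"
```

```text
the job is handed in; nothing more can be done
None
```

The job is handed in: the lid is propped on its stay, the juice carton stands fourth in the row, and the divider is pushed snug; sign-off gave no verdict, so success rests on my final camera check.

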